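# Space the dish-rack dividers with the spacing block

## Robot

A 6-joint arm with a two-finger parallel gripper is mounted at the origin on the work surface. World frame = base frame: x ahead of the robot, y to its left, z up, the work surface at z = 0. Lengths are in m, angles in degrees, forces in N, time in s.
With the tool pointing down it reaches from about 0.4 to 0.825 m from the base axis. Payload 7 kg.
Tool frame: the origin (TCP) lies at the very end of the fingers, on their centre line; the grasp point (between the pads) lies 19 mm behind it (grasp_offset is the x of the grasp point in the tool frame, in m); x points along the fingers, y is the direction in which the jaws open and shut, and the axes are right-handed (so a half turn about x gives the same grasp; the last joint's range is limited). The gripper opens to 88 mm and grips with 3 to 60 N. Pads are 19 mm wide; open, the fingers measure 130 mm over their backs; the gripper's body (78 mm by 193 mm) begins 47 mm behind the grasp point.
Start: joints at [79.704, 20.546, 0.682, 0, -70.136, -16.507], TCP at [0.304, 0.602, 0.227] pointing down, gripper open.
Joint ranges: [-176.03, 176.03], [-82.01, 121.73], [-58.28, 71.71], [-173.87, 95.51], [-174.79, -0.11], [-173.66, 173.66]. Speed limits (degrees/s): [136.94, 136.94, 172.46, 180, 180, 180].

## Interface

Orientations are given as [roll, pitch, yaw] about the fixed x, y, z axes, in that order (R = Rz(yaw) Ry(pitch) Rx(roll)).
In Python, from plant import get_obs, snapshot, close_job, grasp_offset gives the robot as it stands.
- The arm moves only by the tool carry_out, never from a script. Its argument "series" is a list that holds one entry, the list of rows, each a list of 6 numbers: the shift along the tool's x, y, z in mm, then the turn, a rotation vector about the tool's x, y, z in degrees. A call has 1 to 10 rows; each row is the pose to reach, as a shift and turn from the pose commanded when the call began, along the tool's axes at that moment; what a row does not reach only later rows make up. A row lasts 1/8 s, in which the tool goes at most 62.5 mm and 10.7 degrees, less where a joint would pass 70% of its speed; a pose out of reach is approached as far as the arm can. A call with a gripper value outside its range is refused whole. "hand" is the gripper's target within -1 to 1 (shut at 1, half-way at 0, fully open at -1), set as the call begins (left out, the last holds). The fingers move at their own pace and stop on an object; the grip force is fixed at half the most. Time passes only in rows, so rows that repeat a pose let the fingers close. It gives the time, the measured TCP pose, the force and the opening at its end, in the units of the state.
- get_obs(): the state, without advancing time (a new reading comes with each control period).
- snapshot(name): name is "scene" or "top" or "wrist"; returns a dict with "color" (384x512x3 uint8, red, green, blue), "fx", "fy", "cx", "cy" (pixels), "eye" and "attitude" of the camera in the world. Camera axes: x right, y down, z forward; pixel columns grow to the right and rows downward; lengths in m; the calibration is good to about 2 mm. A picture is of the moment at which its call begins. There is no depth.
- close_job(): hands the job in, once; it reports no verdict.
The state is a dict: "clock": time; "joint_pos": joint angles; "qvel": joint speeds; "tau": joint torques, N m; "tool_pos": TCP position; "orientation": TCP orientation; "force": force on the tool from outside, world axes, zero at the start; "moment": the same for the moment, N m; "opening": finger opening in m.
Only numpy, scipy, OpenCV 4.12 (cv2) and the standard library are available. Lean on these libraries where they do the work, as an engineer would, in place of code of your own. Each camera call takes 0.05 s, during which the arm holds its last target.

## Task

Set the three yellow dividers of the dish rack to equal gaps with the blue spacing block only (do not push them with the gripper), starting at the grey end stop: hook the held block over the first divider and draw it along until the block's nose rests lightly but definitely against the stop, pause a moment, then lift the block off and step it along to do the second divider against the first, and the third against the second. Press gently, so that neither the stop is strained nor a divider already set is pushed out of place. Finally stand the block back upright on the cork mat and let go, leaving the glassware on the bench undisturbed.

Things in the scene. Friction and masses are not known exactly. Their poses are not given: they have to be found in the camera images.
- rack: fixed aluminium rack base, 120 x 270 mm and 11 mm high with its two dark rails. Origin: centre of its underside, on the bench. Its y axis runs along the row, towards the end stop; the base turns by up to 0.4 rad from one start to another
- stop: fixed grey end stop at the +y end of the rack, an upright plate 110 mm (x) by 12 mm (y), its top 63 mm above the bench. Origin: centre of its underside, 8 mm above the bench; same axes as the rack. Its working face, towards the dividers, is 6 mm to -y of the origin
- divider1: yellow upright plate, the first from the end stop, 90 mm (x) by 10 mm (y), with a half-round top edge 55 mm above the bench. Origin: centre of its underside, 11 mm above the bench; same axes as the rack. It slides only along the rack's y, stiffly: about 5 N moves it (a little more when fast) and it stays where it is left. To be set with its face 34 mm from the face of the end stop: its origin then lies 45 mm to -y of the origin of the end stop
- divider2: yellow upright plate, the second from the end stop, 90 mm (x) by 10 mm (y), with a half-round top edge 55 mm above the bench. Origin: centre of its underside, 11 mm above the bench; same axes as the rack. It slides only along the rack's y, stiffly: about 8 N moves it (a little more when fast) and it stays where it is left. To be set with its face 34 mm from the face of divider1: its origin then lies 44 mm to -y of the origin of divider1
- divider3: yellow upright plate, the third from the end stop, 90 mm (x) by 10 mm (y), with a half-round top edge 55 mm above the bench. Origin: centre of its underside, 11 mm above the bench; same axes as the rack. It slides only along the rack's y, stiffly: about 12 N moves it (a little more when fast) and it stays where it is left. To be set with its face 34 mm from the face of divider2: its origin then lies 44 mm to -y of the origin of divider2
- spacer: loose blue spacing block, about 0.14 kg, 40 mm (x) by 52 mm (y), with a white upright grip on top, 30 mm (x) by 24 mm (y), centred, from 42 to 92 mm above the underside. Origin: centre of its underside. Below are two feet, 30 mm deep: the spacer foot from y = -4 to +26 mm and the hook from y = -26 to -18 mm. It starts standing on the mat and is used with its y along the rack's y
- nose (a point): point on the block's nose, the +y face of the spacer foot (26 mm to +y of the block's origin), 15 mm above its underside: the face that must meet the stop or the preceding divider
- slot (a point): middle of the roof of the block's slot (11 mm to -y of its origin, 30 mm above its underside). The slot is 14 mm wide along y and 30 mm deep, open downwards; it drops over a divider. Its -y wall is the hook (7 mm away), which pulls the divider's far side; nose to hook wall is 44 mm, so nose contact leaves a 34 mm gap
- mat: fixed cork mat, 150 x 150 x 4 mm, on the bench. Origin: centre of its underside
- reagent: loose amber bottle with blue cap, 60 mm across, 130 mm high, a bystander. Origin: centre of its underside
- jar: loose clear jar with white lid, 68 mm across, 100 mm high, a bystander. Origin: centre of its underside
- beaker: loose glass beaker, 68 mm across, 90 mm high, a bystander. Origin: centre of its underside
Mind the look-alikes: they are no part of the job. Several things look just like the spacer: the one meant starts farthest to the robot's right.

How it is judged (in metres and radians):
On the way, in this order (a step that is already met when the one before it is completed fails the run):
1. with the first divider drawn up, the block presses on the end stop with more than 2.5 N, the gap there and every gap set before being 34 mm within 2 mm (y of divider1 in the frame of stop between -0.047 and -0.043 m and contact force between spacer and stop above 2.5 N), for 0.2 s.
2. with the second divider drawn up, the block presses on the first divider with more than 2.5 N, the gap there and every gap set before being 34 mm within 2 mm (y of divider1 in the frame of stop between -0.047 and -0.043 m and y of divider2 in the frame of divider1 between -0.046 and -0.042 m and contact force between spacer and divider1 above 2.5 N), for 0.2 s.
3. with the third divider drawn up, the block presses on the second divider with more than 2.5 N, the gap there and every gap set before being 34 mm within 2 mm (y of divider1 in the frame of stop between -0.047 and -0.043 m and y of divider2 in the frame of divider1 between -0.046 and -0.042 m and y of divider3 in the frame of divider2 between -0.046 and -0.042 m and contact force between spacer and divider2 above 2.5 N), for 0.2 s.
At the end, for the whole second after the job is handed in: All three gaps (stop to first divider, first to second, second to third) are 34 mm within 2 mm, and the block stands upright (within 0.1 rad) at rest on its feet on the cork mat, its centre within 60 mm of the mat's centre each way (y of divider1 in the frame of stop between -0.047 and -0.043 m and y of divider2 in the frame of divider1 between -0.046 and -0.042 m and y of divider3 in the frame of divider2 between -0.046 and -0.042 m and x of spacer in the frame of mat between -0.06 and 0.06 m and y of spacer in the frame of mat between -0.06 and 0.06 m and z of spacer in the frame of mat below 0.008 m and angle between spacer's own z axis and vertical below 0.1 rad and linear speed of spacer below 0.02 m/s); the robot touches nothing.
It fails at once if a gap (stop to first divider, first to second, second to third) squeezed more than 2 mm below 34 mm (y of divider1 in the frame of stop above -0.043 m or y of divider2 in the frame of divider1 above -0.042 m or y of divider3 in the frame of divider2 above -0.042 m).
It fails at once if the block presses on the end stop with more than 15 N (contact force between spacer and stop above 15 N).
It fails at once if a bystander (bottle, jar or beaker) moved more than 20 mm (distance of any of reagent, jar, beaker from where it was at the start of the episode above 0.02 m).
It fails at once if a divider or the stop touched by the robot itself instead of the block (contact force between any of the arm, the fingers and stop above 1 N or contact force between any of the arm, the fingers and divider1 above 1 N or contact force between any of the arm, the fingers and divider2 above 1 N or contact force between any of the arm, the fingers and divider3 above 1 N).
It also fails if it takes over 72 s, if anything falls off the work surface, if the arm or the gripper's body presses on something with over 40 N, if the wrist force passes 120 N, or if a joint passes its speed limit or range.

## Working session

There is one attempt and no reset: what is moved stays moved. The work goes in short steps, Python scripts to look and compute and a tool call to move; the robot and the scene stay as the last step left them, time stands still between calls to the robot, and variables do not carry over. Pictures are saved under pics/ and viewed, and the job is handed in when it is done.

Besides the shell and the picture viewer there is one more tool, called after "Request:" as a command line: name --argument value ..., lists and objects as JSON in quotes. carry_out: Moves the arm, as the interface text tells. Its arguments: {"type":"object","properties":{"series":{"type":"array","items":{"type":"array","items":{"type":"array","items":{"type":"number"}}}},"hand":{"type":"number"}},"required":["series"]}

```bash
ls; mkdir -p pics; python3 - <<'E'
from plant import get_obs, snapshot, grasp_offset
import cv2
print(get_obs(), grasp_offset)
for n in ["scene","top","wrist"]:
    s=snapshot(n); cv2.imwrite(f"pics/{n}0.png",s["color"][:,:,::-1]); print(n,{k:v for k,v in s.items() if k!="color"})
E
```

```text
pics
{'clock': 0.0, 'joint_pos': array([ 7.97050440e+01,  2.05914641e+01,  6.35134222e-01, -1.98955944e-02,
       -7.01340430e+01, -1.65052962e+01]), 'qvel': array([0.01534123, 0.00429313, 0.02015997, 0.07458161, 0.00475511,
       0.07417091]), 'tau': array([ 1.89504637e-03, -5.82719493e+01,  2.93047714e+01,  6.99716493e+00,
        7.00741162e-03, -1.53486058e-04]), 'tool_pos': array([0.30417093, 0.60205986, 0.22563338]), 'orientation': array([  94.81418798,   89.90771139, -111.9928399 ]), 'force': array([ 0.41266615,  0.5171436 , -0.07983249]), 'moment': array([-0.036515  , -0.01142877,  0.02214283]), 'opening': 0.08760332496313701} -0.0188
scene {'fx': 358.98554632919064, 'fy': 358.98554632919064, 'cx': 256.2093219913505, 'cy': 192.21816893232165, 'eye': array([0.99587446, 0.46568417, 0.53243132]), 'attitude': array([-124.2697669 ,    0.64058259,  136.36594537])}
top {'fx': 418.74731429030305, 'fy': 418.74731429030305, 'cx': 250.42713843658152, 'cy': 197.47801312561154, 'eye': array([ 0.31759527, -0.07533649,  1.25905937]), 'attitude': array([-169.79271376,    0.97290957,  -90.82724451])}
wrist {'fx': 323.93047656565, 'fy': 323.93047656565, 'cx': 259.98336423641257, 'cy': 190.8111324181468, 'eye': array([0.36706786, 0.57104794, 0.38289539]), 'attitude': array([ 1.64833280e+02, -6.42404716e-02, -1.16780698e+02])}
```

View pics/top0.png

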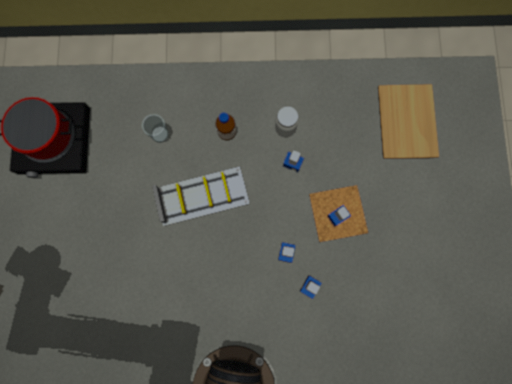

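View pics/scene0.png

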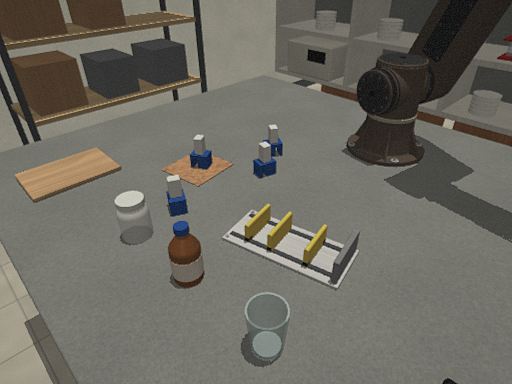

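View pics/wrist0.png

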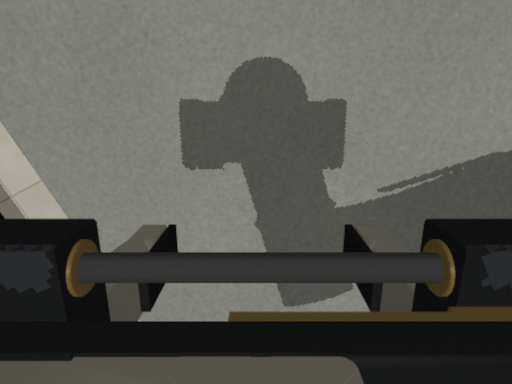

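Four blue blocks look alike, at top-view pixels (293,160), (340,215), (288,252) and (312,287). The one meant is at (340,215): it is farthest right in the image, which is the robot's right, and it stands on the cork mat. I'll enlarge it to confirm and measure coarsely.

```bash
cat > h.py <<'E'
import numpy as np, cv2
from scipy.spatial.transform import Rotation as R
from plant import get_obs, snapshot
def rot(a): return R.from_euler('xyz',a,degrees=True).as_matrix()
def cast(s,uv,z):
    uv=np.atleast_2d(np.asarray(uv,float))
    d=np.c_[(uv[:,0]-s['cx'])/s['fx'],(uv[:,1]-s['cy'])/s['fy'],np.ones(len(uv))]@rot(s['attitude']).T
    t=(z-s['eye'][2])/d[:,2]
    return s['eye']+d*t[:,None]
def proj(s,p):
    q=(np.atleast_2d(p)-s['eye'])@rot(s['attitude'])
    return np.c_[q[:,0]/q[:,2]*s['fx']+s['cx'],q[:,1]/q[:,2]*s['fy']+s['cy']]
def blobs(m,amin=15):
    n,l,st,c=cv2.connectedComponentsWithStats(m.astype(np.uint8))
    return [(l==i,st[i,4],c[i]) for i in range(1,n) if st[i,4]>=amin]
def hsv(s): return cv2.cvtColor(s['color'],cv2.COLOR_RGB2HSV)
E
python3 - <<'E'
from h import *
s=snapshot('top'); H=hsv(s)
cv2.imwrite('pics/crop1.png',cv2.resize(s['color'][130:310,130:380,::-1],None,fx=3,fy=3,interpolation=cv2.INTER_CUBIC))
Y=(H[...,0]>20)&(H[...,0]<35)&(H[...,1]>150)&(H[...,2]>100)
for m,a,c in blobs(Y): 
    r=cv2.minAreaRect(np.argwhere(m)[:,::-1].astype(np.float32)); print('yel',a,c,r,cast(s,c,.05)[0])
B=(H[...,0]>100)&(H[...,0]<130)&(H[...,1]>150)
for m,a,c in blobs(B): print('blue',a,c,cast(s,c,.042)[0])
M=(H[...,0]>5)&(H[...,0]<20)&(H[...,1]>100)
for m,a,c in blobs(M,100):
    r=cv2.minAreaRect(np.argwhere(m)[:,::-1].astype(np.float32)); print('or',a,c,r,cast(s,r[0],.004)[0])
E
```

```text
yel 70 [225.58571429 186.81428571] ((225.52943420410156, 186.61766052246094), (28.134132385253906, 2.6678919792175293), 75.96376037597656) [0.56885428 0.01488861 0.05      ]
yel 81 [207.18518519 191.20987654] ((206.88235473632812, 191.02943420410156), (29.10427474975586, 3.152963161468506), 75.96376037597656) [0.55660298 0.0692289  0.05      ]
yel 82 [180.08536585 198.04878049] ((179.88235473632812, 198.02940368652344), (29.10427474975586, 3.152963399887085), 75.96376037597656) [0.53751819 0.1490184  0.05      ]
blue 64 [223.5     117.21875] [0.7882249  0.02102836 0.042     ]
blue 121 [292.29752066 162.47107438] [ 0.64131974 -0.18471013  0.042     ]
blue 76 [333.92105263 218.36842105] [ 0.47086549 -0.30052079  0.042     ]
blue 31 [286.83870968 244.74193548] [ 0.39640471 -0.16107831  0.042     ]
blue 64 [284.46875  257.671875] [ 0.35950241 -0.15317005  0.042     ]
blue 122 [308.90163934 286.29508197] [ 0.27801995 -0.22010734  0.042     ]
or 2974 [406.56388702 121.71654338] ((407.96173095703125, 121.00294494628906), (75.7761459350586, 55.1447868347168), 85.60128784179688) [ 0.77833959 -0.55362393  0.004     ]
or 214 [225.42056075 125.82242991] ((225.16761779785156, 125.08958435058594), (16.498205184936523, 18.3989200592041), 81.25383758544922) [0.77673768 0.0188623  0.004     ]
or 2114 [337.93188269 212.96263009] ((338.3077087402344, 213.0384521484375), (49.617374420166016, 50.00960922241211), 78.69007110595703) [ 0.49160211 -0.32153484  0.004     ]
```

View pics/crop1.png

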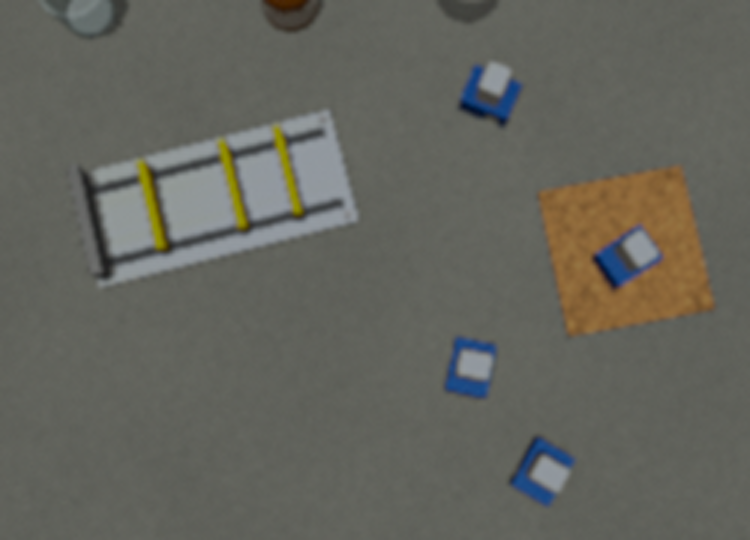

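The crop shows the block at (628,257) standing on the cork mat, which fits the description. I'll now plan a move to look at it from above with the wrist camera.

```bash
cat >> h.py <<'E'
def target_R(psi):
    "tool x down, tool y along world dir at angle psi (deg) from +y"
    p=np.radians(psi); x=np.array([0,0,-1.]); y=np.array([-np.sin(p),np.cos(p),0]); return np.c_[x,y,np.cross(x,y)]
def rel(R0,p0,R1,p1):
    return np.r_[(R0.T@(np.asarray(p1)-p0))*1000, R.from_matrix(R0.T@R1).as_rotvec(degrees=True)]
def cur():
    o=get_obs(); return rot(o['orientation']),o['tool_pos'],o
E
python3 - <<'E'
from h import *
np.set_printoptions(precision=3,suppress=True)
R0,p0,o=cur(); print(R0)
s=snapshot('wrist'); print('cam in tool',R0.T@(s['eye']-p0)); print(R0.T@rot(s['attitude']))
for psi in (29,-151): print(psi,rel(R0,p0,target_R(psi),[.50,-.33,.25]))
E
```

```text
[[-0.    -0.451 -0.893]
 [-0.001 -0.893  0.451]
 [-1.     0.001 -0.   ]]
cam in tool [-0.157 -0.    -0.07 ]
[[ 0.    -0.262  0.965]
 [ 1.     0.001 -0.   ]
 [-0.     0.965  0.262]]
29 [ -23.203  743.828 -595.084  124.196   -0.065   -0.024]
-151 [ -23.203  743.828 -595.084  -55.804    0.02    -0.055]
```

Request:
carry_out --series '[[[0,50,-40,10,0,0],[-10,100,-80,20,0,0],[-23,744,-595,124.2,0,0],[-23,744,-595,124.2,0,0],[-23,744,-595,124.2,0,0],[-23,744,-595,124.2,0,0],[-23,744,-595,124.2,0,0],[-23,744,-595,124.2,0,0],[-23,744,-595,124.2,0,0],[-23,744,-595,124.2,0,0]]]'

```text
clock: 1.5
tool_pos: [0.4326, -0.0104, 0.2448]
orientation: [-25.6, 89.9, 21.3]
force: [1.5, 0.6, 0.6]
opening: 0.0874
```

```bash
python3 - <<'E'
from h import *
np.set_printoptions(precision=3,suppress=True)
R0,p0,o=cur(); print(o['clock'],p0,o['joint_pos'])
for psi in (29,): print(psi,rel(R0,p0,target_R(psi),[.48,-.325,.25]))
E
```

```text
1.5 [ 0.433 -0.01   0.245] [ 24.944  -3.961 -26.295   0.006 -67.576 -68.009]
29 [  -5.341 -249.475 -197.482   17.936    0.086    0.026]
```

Request:
carry_out --series '[[[-5,-250,-197,18,0,0],[-5,-250,-197,18,0,0],[-5,-250,-197,18,0,0],[-5,-250,-197,18,0,0],[-5,-250,-197,18,0,0],[-5,-250,-197,18,0,0],[-5,-250,-197,18,0,0],[-5,-250,-197,18,0,0]]]'

```text
clock: 2.5
tool_pos: [0.4824, -0.3218, 0.2494]
orientation: [-13.5, 90.0, 15.8]
force: [-0.7, -0.1, -0.4]
opening: 0.0878
```

```bash
python3 - <<'E'
from h import *
np.set_printoptions(precision=3,suppress=True)
R0,p0,o=cur(); print(o['clock'],p0,o['joint_pos'],o['force'])
s=snapshot('wrist')
import pickle; pickle.dump(s,open('w1.pkl','wb'))
cv2.imwrite('pics/w1.png',s['color'][:,:,::-1])
s=snapshot('scene'); cv2.imwrite('pics/s1.png',cv2.resize(s['color'][100:250,130:350,::-1],None,fx=3.5,fy=3.5,interpolation=cv2.INTER_CUBIC))
E
```

```text
2.5 [ 0.482 -0.322  0.249] [-14.395  10.811  -9.673  -0.01  -69.5   -46.284] [-0.65  -0.066 -0.383]
```

View pics/w1.png

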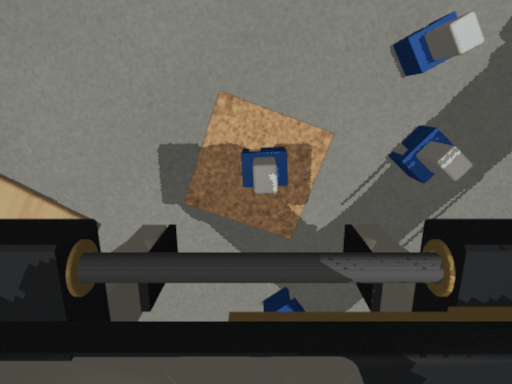

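```bash
python3 - <<'E'
import cv2
i=cv2.imread('pics/scene0.png'); cv2.imwrite('pics/s0c.png',cv2.resize(i[120:260,150:370],None,fx=3.5,fy=3.5,interpolation=cv2.INTER_CUBIC))
E
```

```text
(no output)
```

View pics/s0c.png

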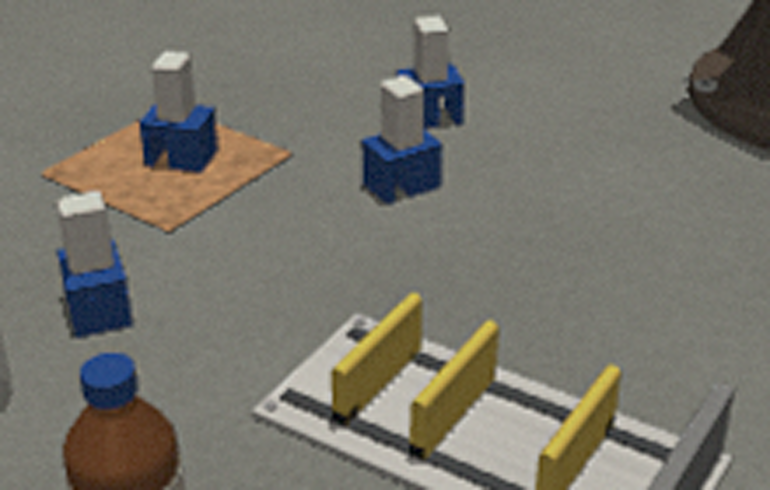

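The block at scene crop (180,140) has its thin hook on the left, towards the rack's -y. So its y axis points roughly at psi 29, and no half turn is needed. Next is an enlarged crop and measurement.

```bash
python3 - <<'E'
from h import *
import pickle; s=pickle.load(open('w1.pkl','rb'))
np.set_printoptions(precision=4,suppress=True)
c=s['color'][80:250,170:350,::-1]
cv2.imwrite('pics/w1c.png',cv2.resize(c,None,fx=4.2,fy=3.5,interpolation=cv2.INTER_CUBIC))
H=hsv(s)
B=(H[...,0]>100)&(H[...,0]<130)&(H[...,1]>150)
for m,a,c in blobs(B,50): print('blue',a,c,cast(s,c,.046)[0], cv2.minAreaRect(np.argwhere(m)[:,::-1].astype(np.float32)))
M=(H[...,0]>5)&(H[...,0]<20)&(H[...,1]>90)
for m,a,c in blobs(M,300):
    m=cv2.morphologyEx(m.astype(np.uint8),cv2.MORPH_CLOSE,np.ones((15,15)))
    cn=max(cv2.findContours(m,cv2.RETR_EXTERNAL,cv2.CHAIN_APPROX_NONE)[0],key=cv2.contourArea)
    r=cv2.minAreaRect(cn)
    b=cast(s,cv2.boxPoints(r),.004); print('mat',r,b.mean(0),np.linalg.norm(np.diff(b,axis=0),axis=1))
E
```

```text
blue 1381 [418.3027  49.3512] [ 0.2948 -0.2395  0.046 ] ((430.876220703125, 45.093101501464844), (38.597312927246094, 72.41925048828125), 61.189208984375)
blue 1338 [417.9073 151.9768] [ 0.3809 -0.1759  0.046 ] ((423.25006103515625, 152.25001525878906), (44.5477294921875, 52.32590103149414), 45.0)
blue 887 [264.363  163.8309] [ 0.4766 -0.3188  0.046 ] ((264.4035949707031, 166.56263732910156), (37.39613723754883, 44.55588912963867), 86.72950744628906)
blue 557 [281.4345 302.3321] [ 0.6215 -0.2117  0.046 ] ((283.5, 299.0), (39.0, 22.0), 0.0)
mat ((256.44525146484375, 166.52554321289062), (121.83140563964844, 117.21786499023438), 19.98310661315918) [ 0.4942 -0.3196  0.004 ] [0.148  0.1473 0.1533]
mat ((43.5, 197.5), (43.0, 87.0), 90.0) [ 0.6624 -0.542   0.004 ] [0.1107 0.0587 0.1149]
mat ((77.59855651855469, 266.17327880859375), (25.319110870361328, 58.134273529052734), 23.498565673828125) [ 0.7343 -0.468   0.004 ] [0.092  0.0326 0.0928]
mat ((449.0, 313.4999694824219), (123.99998474121094, 14.999998092651367), -0.0) [0.5428 0.0242 0.004 ] [0.025  0.1768 0.0254]
mat ((308.5, 316.0), (10.0, 159.0), 90.0) [ 0.6452 -0.1496  0.004 ] [0.2279 0.0168 0.23  ]
```

View pics/w1c.png

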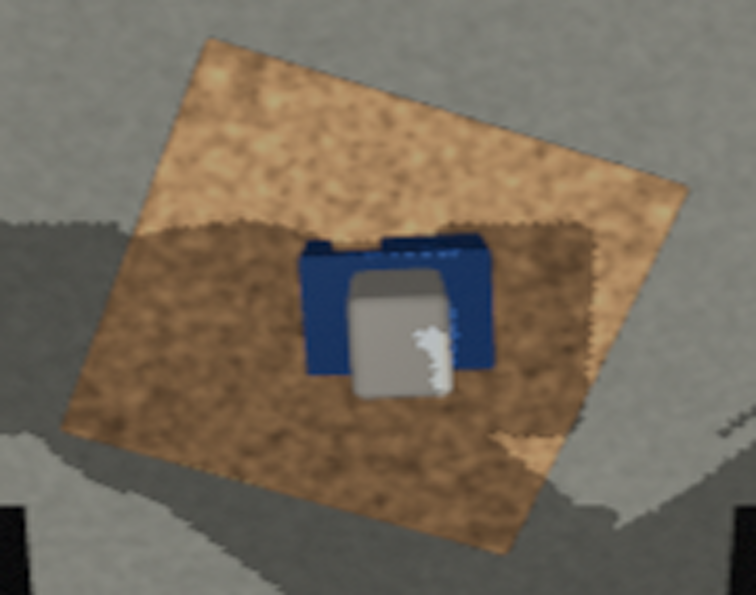

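```bash
python3 - <<'E'
from h import *
import pickle; s=pickle.load(open('w1.pkl','rb'))
np.set_printoptions(precision=4,suppress=True)
f=lambda a:[(170+x/4.2,80+y/3.5) for x,y in a]
def ang(v): return np.degrees(np.arctan2(-v[0],v[1]))
w=cast(s,f([(350,296),(445,296),(452,397),(355,397)]),.096)
b=cast(s,f([(301,251),(489,249),(494,368),(306,376)]),.046)
for q in (w,b):
    print(q.mean(0),np.linalg.norm(np.roll(q,-1,0)-q,axis=1),ang(q[1]-q[0]),ang(q[2]-q[3]), ang(q[0]-q[3])+90)
R0,p0,o=cur(); print(ang(R0[:,1]))
for psi in (27.,29): print(rel(R0,p0,target_R(psi),[*((w.mean(0)+b.mean(0))/2)[:2],.13]))
E
```

```text
[ 0.4817 -0.3155  0.096 ] [0.022  0.0292 0.023  0.0292] 29.34695161478125 29.348981121198253 211.3629985287906
[ 0.4817 -0.3155  0.046 ] [0.05   0.0392 0.0515 0.0412] 30.079896060360785 32.3676260103597 210.39277103044566
29.358711909413707
[119.6874   5.7742   2.1276   2.3587   0.0372   0.0264]
[119.6874   5.7742   2.1276   0.3587   0.0368   0.0271]
```

Request:
carry_out --hand -1 --series '[[[50,6,2,-1.2,0,0],[100,6,2,-1.2,0,0],[140,6,2,-1.2,0,0],[165,6,2,-1.2,0,0],[180,6,2,-1.2,0,0],[190,6,2,-1.2,0,0],[193,6,2,-1.2,0,0],[193,6,2,-1.2,0,0]]]'

```text
clock: 3.6
tool_pos: [0.4816, -0.3167, 0.0568]
orientation: [-52.4, 89.9, -21.9]
force: [-0.0, -0.5, 0.9]
opening: 0.0878
```

Request:
carry_out --hand 1 --series '[[[0,0,0,0,0,0],[0,0,0,0,0,0],[0,0,0,0,0,0],[0,0,0,0,0,0],[0,0,0,0,0,0],[0,0,0,0,0,0]]]'

```text
clock: 4.35
tool_pos: [0.4812, -0.3166, 0.0561]
orientation: [137.6, 90.0, 168.1]
force: [0.2, -0.2, -0.3]
opening: 0.0333
```

```bash
python3 - <<'E'
from h import *
np.set_printoptions(precision=4,suppress=True)
R0,p0,o=cur(); print(o['clock'],p0,o['force'],o['moment'],o['opening'],np.degrees(np.arctan2(-R0[0,1],R0[1,1])))
s=snapshot('wrist'); cv2.imwrite('pics/w2.png',s['color'][:,:,::-1])
E
```

```text
4.35 [ 0.4812 -0.3166  0.0561] [ 0.167  -0.1783 -0.2862] [ 0.0612 -0.1183  0.0658] 0.03329194159843797 30.45515088540545
```

View pics/w2.png

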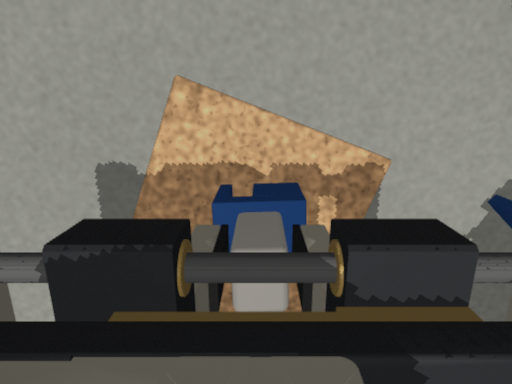

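Still closing (33 mm); the grip is centred between the fingers at (262,260). I'll let it finish.

Request:
carry_out --series '[[[0,0,0,0,0,0],[0,0,0,0,0,0],[0,0,0,0,0,0],[0,0,0,0,0,0]]]'

```text
clock: 4.9
tool_pos: [0.4812, -0.3166, 0.0561]
orientation: [132.9, 90.0, 163.4]
force: [0.3, -0.1, -1.0]
opening: 0.024
```

Request:
carry_out --series '[[[-5,0,0,0,0,0],[-20,0,0,0,0,0],[-50,0,0,0,0,0],[-90,0,0,0,0,0],[-120,0,0,0,0,0],[-140,0,0,0,0,0]]]'

```text
clock: 5.65
tool_pos: [0.4817, -0.3168, 0.1993]
orientation: [-50.1, 89.8, -19.7]
force: [-0.1, 0.1, -2.4]
opening: 0.0242
```

```bash
python3 - <<'E'
from h import *
np.set_printoptions(precision=4,suppress=True)
R0,p0,o=cur(); print(o['clock'],p0,o['force'],o['moment'],o['opening'],np.degrees(np.arctan2(-R0[0,1],R0[1,1])))
s=snapshot('wrist'); cv2.imwrite('pics/w3.png',s['color'][:,:,::-1])
# rack look pose, psi 13, near middle of rack
for p in ([.52,.10,.27],): print(rel(R0,p0,target_R(13),p))
E
```

```text
5.65 [ 0.4817 -0.3168  0.1993] [-0.0609  0.1143 -2.4219] [ 0.0633 -0.1661  0.0479] 0.024168941755936153 30.46207461714995
[-71.0384 339.7032 244.503   17.4622   0.1332   0.1175]
```

View pics/w3.png

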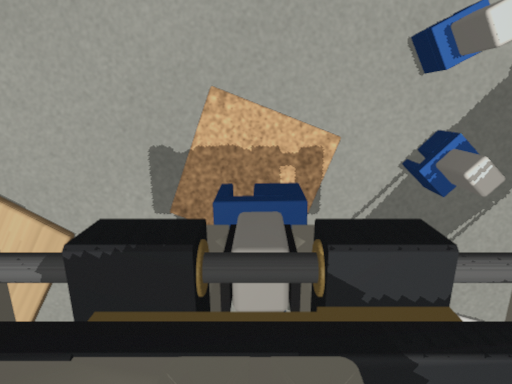

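```bash
python3 - <<'E'
from h import *
np.set_printoptions(precision=4,suppress=True)
R0,p0,o=cur()
print(rel(R0,p0,target_R(13),[.58,.09,.27]))
s=snapshot('top'); print(cast(s,[(203,196),(226,126),(288,118),(155,127)],[.01]))
E
```

```text
[-68.8615 301.3258 290.8462  17.4898   0.2433   0.2587]
[[ 0.5499  0.0867  0.01  ]
 [ 0.7715  0.0158  0.01  ]
 [ 0.7938 -0.1788  0.01  ]
 [ 0.7728  0.2389  0.01  ]]
```

Request:
carry_out --series '[[[-40,20,20,4,0,0],[-55,60,60,8,0,0],[-70,100,100,12,0,0],[-70,140,140,15,0,0],[-70,180,180,17.5,0,0],[-70,220,220,17.5,0,0],[-70,260,255,17.5,0,0],[-70,290,280,17.5,0,0],[-70,301,291,17.5,0.1,0.1],[-70,301,291,17.5,0.1,0.1]]]'

```text
clock: 7.0
tool_pos: [0.5793, 0.0909, 0.2654]
orientation: [158.9, 89.8, 171.9]
force: [-0.4, 0.3, -0.7]
opening: 0.0239
```

Request:
carry_out --series '[[[0,0,0,0,0,0],[0,0,0,0,0,0]]]'

```text
clock: 7.25
tool_pos: [0.5794, 0.0893, 0.2663]
orientation: [143.7, 89.9, 156.6]
force: [0.1, -0.4, -1.3]
opening: 0.0244
```

```bash
python3 - <<'E'
from h import *
np.set_printoptions(precision=4,suppress=True)
R0,p0,o=cur(); print(o['clock'],p0,o['force'],o['qvel'],o['opening'],np.degrees(np.arctan2(-R0[0,1],R0[1,1])))
s=snapshot('wrist'); cv2.imwrite('pics/w4.png',s['color'][:,:,::-1])
import pickle; pickle.dump((s,o),open('w4.pkl','wb'))
E
```

```text
7.25 [0.5794 0.0893 0.2663] [ 0.0748 -0.4013 -1.294 ] [ 0.1818 -0.132   0.0815 -0.0151  0.0506 -0.1088] 0.024355234846865564 12.884095674469641
```

View pics/w4.png

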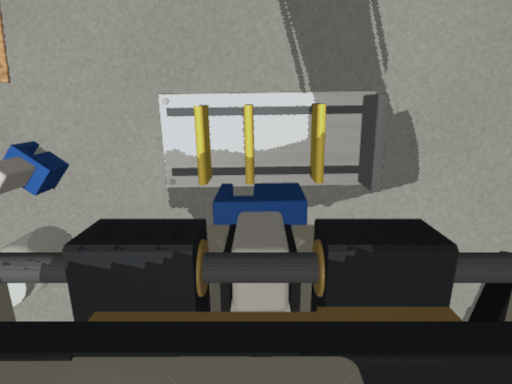

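```bash
cat > meas.py <<'E'
from h import *
np.set_printoptions(precision=2,suppress=True)
def edges(s,rows,lo=0,hi=512):
    """yellow runs per row, subpixel"""
    H=hsv(s); Y=((H[...,0]>20)&(H[...,0]<36)&(H[...,1]>110)&(H[...,2]>60))
    out={}
    for m,a,c in blobs(Y,80):
        L=[];Rr=[]
        for r in rows:
            x=np.flatnonzero(m[r])
            if len(x)>3: L.append((x[0]-0.5+0,r)); Rr.append((x[-1]+0.5,r))
        if len(L)>15: out[round(c[0])]=(np.array(L),np.array(Rr))
    return out
def frame(psi):
    p=np.radians(psi); return np.array([np.cos(p),np.sin(p)]),np.array([-np.sin(p),np.cos(p)])
def run(s,psi,ref):
    ex,ey=frame(psi)
    for c,(L,Rr) in sorted(edges(s,range(60,200)).items()):
        res=[]
        for E,sg in ((L,-1),(Rr,1)):
            outer = (sg<0 and c<s['cx']) or (sg>0 and c>s['cx'])
            z=.0508 if outer else .012
            w=cast(s,E,z)[:,:2]
            k=np.polyfit(w@ex,w@ey,1)
            r=np.abs(w@ey-np.polyval(k,w@ex)); g=r<np.percentile(r,80)+1e-9
            k=np.polyfit((w@ex)[g],(w@ey)[g],1)
            v=np.median(w@ey)-ref@ey-sg*.005
            res.append((v*1000,np.degrees(np.arctan(k[0]))))
        print('col',c,'n',len(L),'centre y (L,R edge) mm', [f'{a:.2f} ({b:.2f}deg)' for a,b in res], 'x mid', ((w@ex).mean()-ref@ex)*1000)
E
python3 - <<'E'
from meas import *
import pickle
s,o=pickle.load(open('w4.pkl','rb'))
R0=rot(o['orientation']); psi=np.degrees(np.arctan2(-R0[0,1],R0[1,1]))
print(psi); run(s,psi,o['tool_pos'][:2])
# stop & base
g=cv2.resize(s['color'][80:205,150:400,::-1],None,fx=3.2,fy=4,interpolation=cv2.INTER_CUBIC)
cv2.imwrite('pics/w4c.png',g)
E
```

```text
12.884095674469641
col 203 n 79 centre y (L,R edge) mm ['-67.28 (0.62deg)', '-68.68 (0.34deg)'] x mid -18.50608287135691
col 249 n 79 centre y (L,R edge) mm ['-11.94 (0.95deg)', '-13.33 (0.77deg)'] x mid -19.786288139338136
col 318 n 79 centre y (L,R edge) mm ['70.38 (1.20deg)', '69.22 (0.77deg)'] x mid -25.710363901875755
```

View pics/w4c.png

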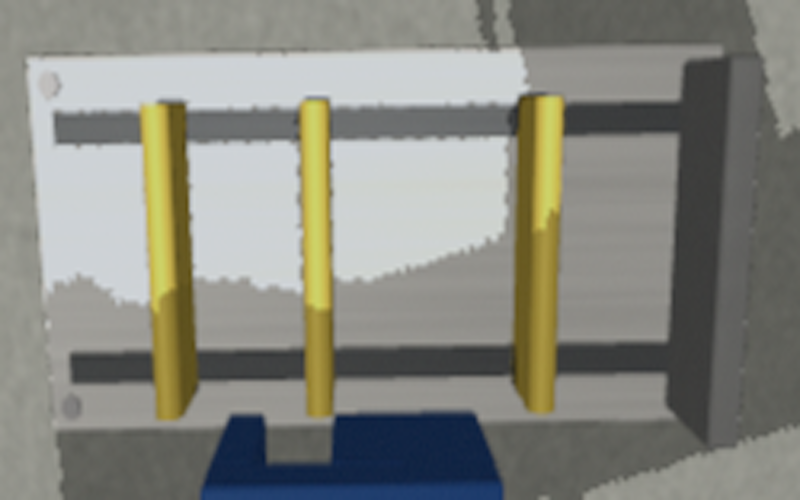

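```bash
python3 - <<'E'
from meas import *
import pickle
s,o=pickle.load(open('w4.pkl','rb'))
R0=rot(o['orientation']); psi=12.884; ex,ey=frame(psi); t=o['tool_pos'][:2]
w=cast(s,[(150+x/3.2,80+415/4) for x in (232,266,332,474)],.2663-.052)[:,:2]-t
print('block feet x,y',w@ex*1000,w@ey*1000)
w=cast(s,[(150+x/3.2,80+y/4) for x,y in ((680,125),(668,345))],.011)[:,:2]-t
print('stop face',w@ex*1000,w@ey*1000)
w=cast(s,[(150+x/3.2,80+y/4) for x,y in ((683,64),(710,442),(733,60),(757,55),(738,440))],.063)[:,:2]-t
print('stop top',w@ex*1000,w@ey*1000)
w=cast(s,[(150+x/3.2,80+y/4) for x,y in ((26,57),(55,430),(523,47))],.008)[:,:2]-t
print('base end',w@ex*1000,w@ey*1000)
E
```

```text
block feet x,y [-18.49 -18.49 -18.49 -18.5 ] [-24.3  -17.23  -3.51  26.02]
stop face [-60.64   8.46] [127.77 128.66]
stop top [-77.69  26.93 -78.72 -80.01  26.33] [111.4  129.91 128.01 135.89 139.95]
base end [-80.77  37.66 -83.8 ] [-124.34 -122.01   66.5 ]
```

```bash
python3 - <<'E'
from meas import *
R0,p0,o=cur(); t=p0[:2]
ex,ey=frame(12.884); EX,EY=frame(13.8)
for n,x,y in (('D1',-24,69.8),('D2',-22,-12.6),('D3',-20,-68.)):
    q=t+ex*x/1000+ey*y/1000; print(n,q, 'target TCP',q+EY*.011)
    if n=='D1': print(rel(R0,p0,target_R(13.8),[*(q+EY*.011),.120]))
E
```

```text
D1 [0.54 0.15] target TCP [0.54 0.16]
[146.48  80.58 -23.91  -0.92  -0.11  -0.08]
D2 [0.56 0.07] target TCP [0.56 0.08]
D3 [0.58 0.02] target TCP [0.57 0.03]
```

Request:
carry_out --series '[[[20,20,-6,-0.9,-0.1,0],[60,50,-12,-0.9,-0.1,0],[100,70,-18,-0.9,-0.1,0],[130,79,-23,-0.9,-0.1,0],[146,80.6,-24,-0.9,-0.1,0],[146,80.6,-24,-0.9,-0.1,0],[146,80.6,-24,-0.9,-0.1,0]]]'

```text
clock: 8.18
tool_pos: [0.5389, 0.1636, 0.1216]
orientation: [45.6, 89.9, 59.4]
force: [1.1, 0.4, -1.5]
opening: 0.0238
```

```bash
python3 - <<'E'
from meas import *
R0,p0,o=cur(); print(o['clock'],p0*1000,o['force'],np.degrees(np.arctan2(-R0[0,1],R0[1,1])))
s=snapshot('wrist'); cv2.imwrite('pics/w5.png',s['color'][:,:,::-1])
import pickle; pickle.dump((s,o),open('w5.pkl','wb'))
run(s,13.8,p0[:2])
s=snapshot('scene'); cv2.imwrite('pics/s5.png',cv2.resize(s['color'][150:300,200:400,::-1],None,fx=4,fy=4,interpolation=cv2.INTER_CUBIC))
E
```

```text
8.175 [538.89 163.59 121.62] [ 1.07  0.4  -1.52] 13.8335131732694
col 67 n 67 centre y (L,R edge) mm ['-148.95 (-0.00deg)', '-148.94 (-0.11deg)'] x mid -18.74282960032869
col 138 n 67 centre y (L,R edge) mm ['-92.98 (0.05deg)', '-93.63 (-0.25deg)'] x mid -18.783200340686367
col 243 n 63 centre y (L,R edge) mm ['-11.18 (-0.89deg)', '-12.16 (-0.38deg)'] x mid -20.569877305153806
```

View pics/w5.png

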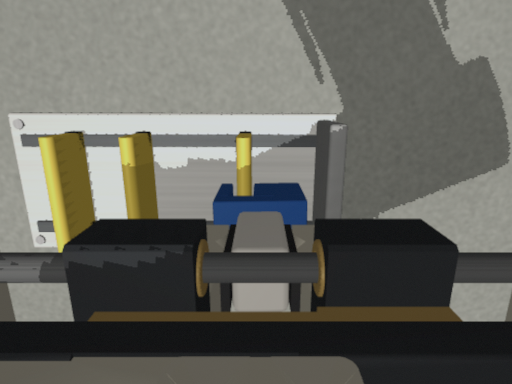

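View pics/s5.png

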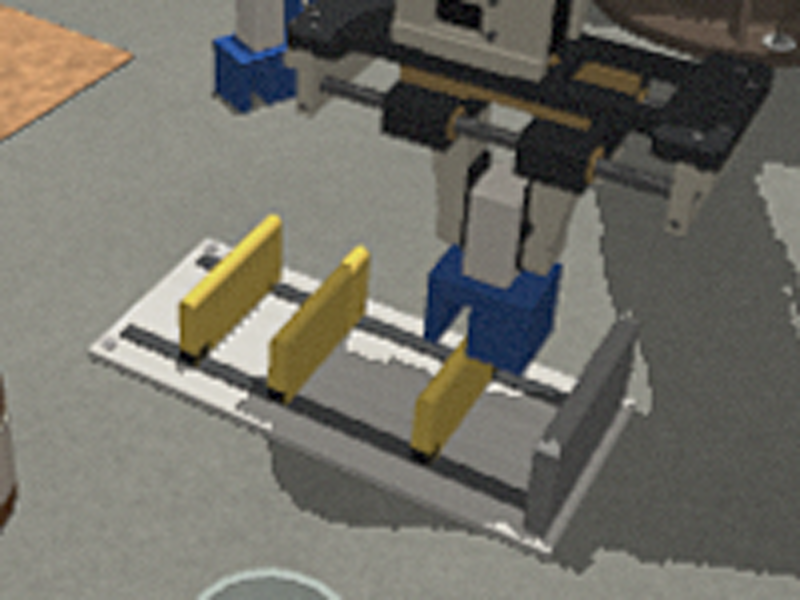

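```bash
python3 - <<'E'
from meas import *
import pickle
s,o=pickle.load(open('w5.pkl','rb')); ex,ey=frame(13.8)
w=cast(s,[(243,134),(129,137),(53,136),(67,251)],.052)[:,:2]-o['tool_pos'][:2]; print(w@ex*1000,w@ey*1000)
E
```

```text
[-49.36 -47.23 -47.87  39.19] [ -11.1   -90.18 -142.73 -146.66]
```

Request:
carry_out --series '[[[5,-0.4,-4,0,0,0],[12,-0.4,-4,0,0,0],[18,-0.4,-4,0,0,0],[24,-0.4,-4,0,0,0],[30,-0.4,-4,0,0,0],[36,-0.4,-4,0,0,0],[41,-0.4,-4,0,0,0],[41,-0.4,-4,0,0,0]]]'

```text
clock: 9.28
tool_pos: [0.5337, 0.1622, 0.0789]
orientation: [132.0, 89.9, 145.8]
force: [0.1, 0.1, -1.1]
opening: 0.0238
```

```bash
cat >> meas.py <<'E'
def st(psi=13.8):
    R0,p0,o=cur(); ex,ey=frame(psi); f=o['force'][:2]
    print('t %.2f'%o['clock'],'p',p0*1000,'rack y %.2f x %.2f'%(p0[:2]@ey*1000,p0[:2]@ex*1000),'Fy %.2f Fx %.2f Fz %.2f'%(f@ey,f@ex,o['force'][2]),'M',o['moment'],'psi %.2f'%np.degrees(np.arctan2(-R0[0,1],R0[1,1])),o['opening'])
E
python3 - <<'E'
from meas import *
st()
s=snapshot('scene'); cv2.imwrite('pics/s6.png',cv2.resize(s['color'][150:300,200:400,::-1],None,fx=4,fy=4,interpolation=cv2.INTER_CUBIC))
E
```

```text
t 9.28 p [533.69 162.23  78.86] rack y 30.24 x 556.98 Fy 0.11 Fx 0.09 Fz -1.08 M [ 0.05 -0.17  0.02] psi 13.85 0.023801004005882608
```

View pics/s6.png

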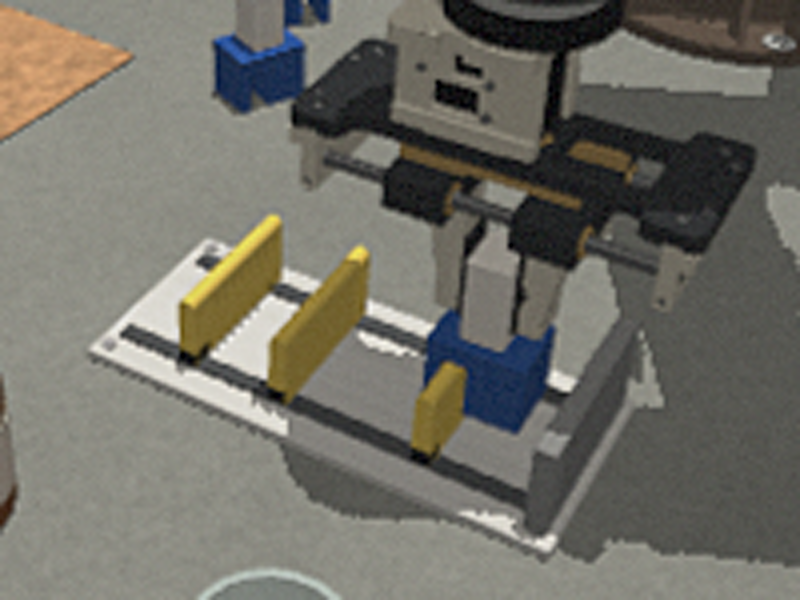

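Request:
carry_out --series '[[[0,2,0,0,0,0],[0,4,0,0,0,0],[0,6,0,0,0,0],[0,8,0,0,0,0],[0,10,0,0,0,0],[0,12,0,0,0,0],[0,13,0,0,0,0],[0,14,0,0,0,0]]]'

```text
clock: 10.32
tool_pos: [0.5307, 0.1753, 0.0794]
orientation: [129.9, 90.0, 143.7]
force: [4.0, -4.9, -3.7]
opening: 0.0237
```

```bash
python3 - <<'E'
from meas import *
st()
s=snapshot('wrist'); cv2.imwrite('pics/w7.png',cv2.resize(s['color'][90:240,180:380,::-1],None,fx=4,fy=4,interpolation=cv2.INTER_CUBIC)); import pickle; pickle.dump(s,open('w7.pkl','wb'))
E
```

```text
t 10.32 p [530.66 175.34  79.42] rack y 43.70 x 557.16 Fy -5.75 Fx 2.70 Fz -3.68 M [-1.79 -1.26 -0.13] psi 13.85 0.02372923100483762
```

View pics/w7.png

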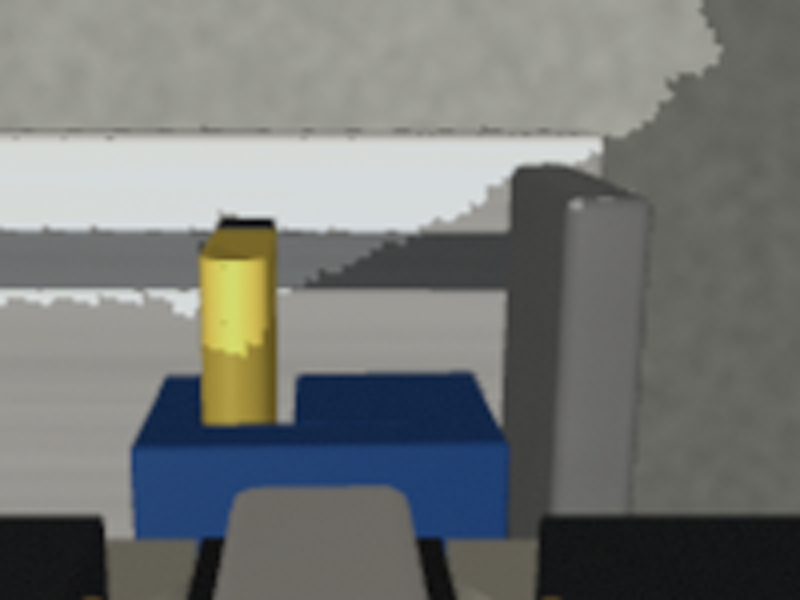

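Request:
carry_out --series '[[[0,0.8,0,0,0,0],[0,1.6,0,0,0,0],[0,2.4,0,0,0,0],[0,3.2,0,0,0,0],[0,4,0,0,0,0],[0,4.5,0,0,0,0]]]'

```text
clock: 11.12
tool_pos: [0.5296, 0.1798, 0.0794]
orientation: [114.7, 90.0, 128.6]
force: [2.0, -4.2, -3.0]
opening: 0.0238
```

```bash
python3 - <<'E'
from meas import *
st()
s=snapshot('wrist'); cv2.imwrite('pics/w8.png',cv2.resize(s['color'][90:240,180:380,::-1],None,fx=4,fy=4,interpolation=cv2.INTER_CUBIC))
E
```

```text
t 11.12 p [529.61 179.79  79.45] rack y 48.27 x 557.21 Fy -4.58 Fx 0.98 Fz -3.04 M [-1.84 -1.3  -0.05] psi 13.85 0.023798387246847682
```

View pics/w8.png

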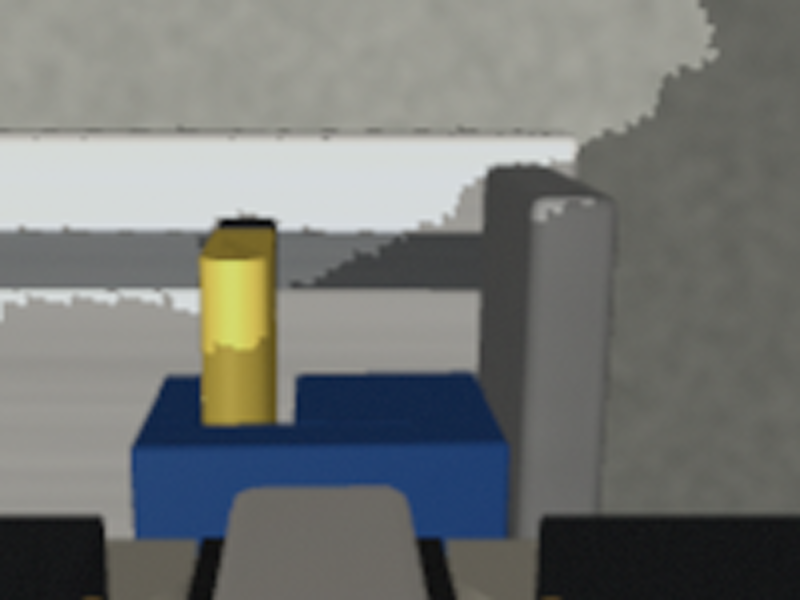

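Request:
carry_out --series '[[[0,0.4,0,0,0,0],[0,0.8,0,0,0,0],[0,1.2,0,0,0,0],[0,1.5,0,0,0,0]]]'

```text
clock: 11.68
tool_pos: [0.5293, 0.1812, 0.0794]
orientation: [117.9, 90.0, 131.8]
force: [2.9, -3.9, -3.9]
opening: 0.0238
```

Request:
carry_out --series '[[[0,0.25,0,0,0,0],[0,0.5,0,0,0,0]]]'

```text
clock: 11.92
tool_pos: [0.5291, 0.1817, 0.0794]
orientation: [116.3, 90.0, 130.2]
force: [2.4, -5.7, -4.4]
opening: 0.0238
```

```bash
python3 - <<'E'
from meas import *
st()
E
```

```text
t 11.93 p [529.15 181.7   79.45] rack y 50.24 x 557.22 Fy -6.10 Fx 0.97 Fz -4.43 M [-1.99 -1.33 -0.09] psi 13.85 0.02381064285635185
```

Request:
carry_out --series '[[[0,0.2,0,0,0,0],[0,0.4,0,0,0,0]]]'

```text
clock: 12.18
tool_pos: [0.529, 0.1818, 0.0795]
orientation: [161.2, 90.0, 175.0]
force: [4.4, -6.6, -3.3]
opening: 0.0241
```

Request:
carry_out --series '[[[0,0.2,0,0,0,0],[0,0.4,0,0,0,0]]]'

```text
clock: 12.42
tool_pos: [0.529, 0.1819, 0.0795]
orientation: [-167.2, 90.0, -153.3]
force: [3.9, -8.7, -3.1]
opening: 0.024
```

```bash
python3 - <<'E'
from meas import *
st()
s=snapshot('wrist'); cv2.imwrite('pics/w9.png',cv2.resize(s['color'][90:240,180:380,::-1],None,fx=4,fy=4,interpolation=cv2.INTER_CUBIC))
E
```

```text
t 12.43 p [528.96 181.86  79.48] rack y 50.44 x 557.07 Fy -9.42 Fx 1.70 Fz -3.13 M [-3.1 -1.7 -0.1] psi 13.85 0.023977653067106978
```

View pics/w9.png

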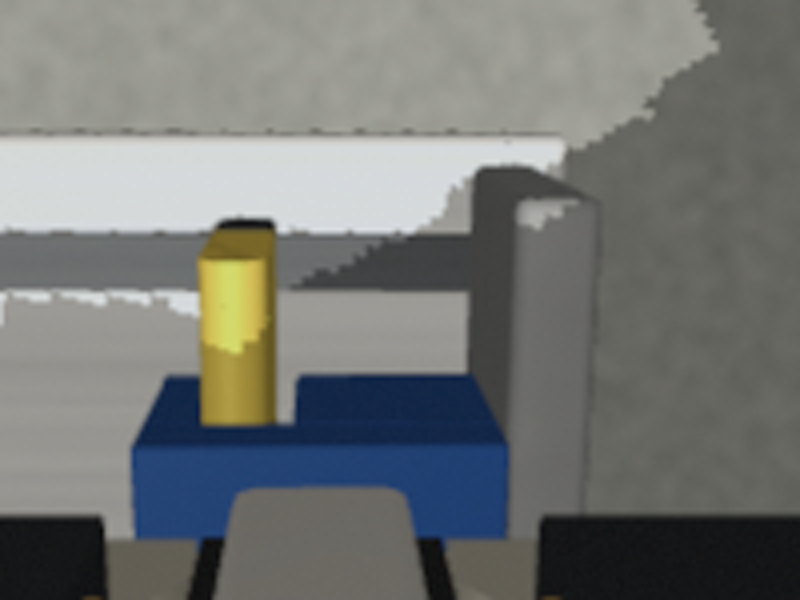

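Request:
carry_out --series '[[[0,0.2,0,0,0,0],[0,0.2,0,0,0,0],[0,0.2,0,0,0,0],[0,0.2,0,0,0,0],[0,0.2,0,0,0,0]]]'

```text
clock: 13.1
tool_pos: [0.5289, 0.1818, 0.0795]
orientation: [-159.4, 89.9, -145.6]
force: [3.8, -7.7, -2.3]
opening: 0.024
```

```bash
python3 - <<'E'
from meas import *
st()
E
```

```text
t 13.10 p [528.87 181.85  79.46] rack y 50.45 x 556.98 Fy -8.43 Fx 1.85 Fz -2.32 M [-3.18 -1.81 -0.13] psi 13.84 0.02398688901559155
```

Request:
carry_out --series '[[[0,0.2,0,0,0,0],[0,0.4,0,0,0,0],[0,0.4,0,0,0,0],[0,0.4,0,0,0,0],[0,0.4,0,0,0,0]]]'

```text
clock: 13.72
tool_pos: [0.5288, 0.1819, 0.0795]
orientation: [-145.4, 89.9, -131.5]
force: [4.9, -10.0, -2.0]
opening: 0.0238
```

```bash
python3 - <<'E'
from meas import *
st()
E
```

```text
t 13.72 p [528.82 181.9   79.5 ] rack y 50.50 x 556.94 Fy -10.92 Fx 2.41 Fz -2.02 M [-3.81 -2.07 -0.16] psi 13.84 0.02379097098150016
```

Request:
carry_out --series '[[[0,-1,0,0,0,0],[0,-2,0,0,0,0],[0,-3,0,0,0,0],[0,-3.6,0,0,0,0],[0,-3.6,0,0,0,0]]]'

```text
clock: 14.35
tool_pos: [0.5296, 0.1804, 0.0795]
orientation: [87.3, 89.9, 101.2]
force: [0.6, 0.2, -1.6]
opening: 0.024
```

```bash
python3 - <<'E'
from meas import *
st()
E
```

```text
t 14.35 p [529.61 180.41  79.45] rack y 48.87 x 557.35 Fy 0.02 Fx 0.62 Fz -1.64 M [ 0.05 -0.14 -0.05] psi 13.87 0.02396707909558977
```

Request:
carry_out --series '[[[-6,0,0,0,0,0],[-18,0,0,0,0,0],[-32,0,0,0,0,0],[-42,-5,0,0,0,0],[-45,-25,0,0,0,0],[-45,-50,0,0,0,0],[-45,-75,0,0,0,0],[-45,-95,0,0,0,0],[-43,-101,0,0,0,0],[-42,-101,0,0,0,0]]]'

```text
clock: 15.6
tool_pos: [0.5537, 0.0814, 0.121]
orientation: [111.1, 89.9, 124.9]
force: [0.3, 0.1, -1.6]
opening: 0.0238
```

Request:
carry_out --series '[[[0,0,0,0,0,0],[0,0,0,0,0,0]]]'

```text
clock: 15.85
tool_pos: [0.5537, 0.0826, 0.1212]
orientation: [97.8, 89.9, 111.7]
force: [0.1, -1.2, -1.7]
opening: 0.0241
```

```bash
python3 - <<'E'
from meas import *
st()
s=snapshot('wrist'); cv2.imwrite('pics/w10.png',s['color'][:,:,::-1]); run(s,13.8,cur()[1][:2])
s=snapshot('scene'); cv2.imwrite('pics/s10.png',cv2.resize(s['color'][150:300,200:400,::-1],None,fx=4,fy=4,interpolation=cv2.INTER_CUBIC))
E
```

```text
t 15.85 p [553.7   82.56 121.23] rack y -51.90 x 557.41 Fy -1.17 Fx -0.21 Fz -1.67 M [ 0.03 -0.15  0.04] psi 13.90 0.024058660179819315
col 172 n 61 centre y (L,R edge) mm ['-66.72 (-0.65deg)', '-67.55 (1.96deg)'] x mid -16.505012491322745
col 243 n 56 centre y (L,R edge) mm ['-11.23 (-0.96deg)', '-12.24 (-0.31deg)'] x mid -17.925899553095427
col 374 n 60 centre y (L,R edge) mm ['89.50 (0.36deg)', '89.17 (0.05deg)'] x mid -24.303758099103344
```

View pics/w10.png

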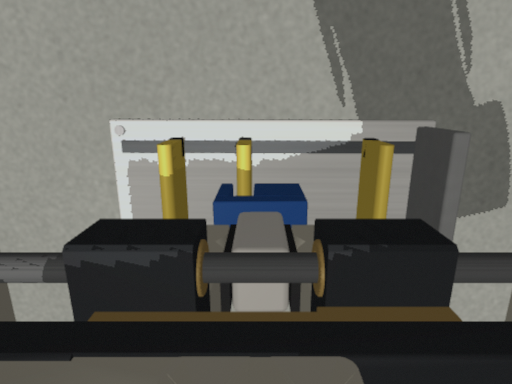

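View pics/s10.png

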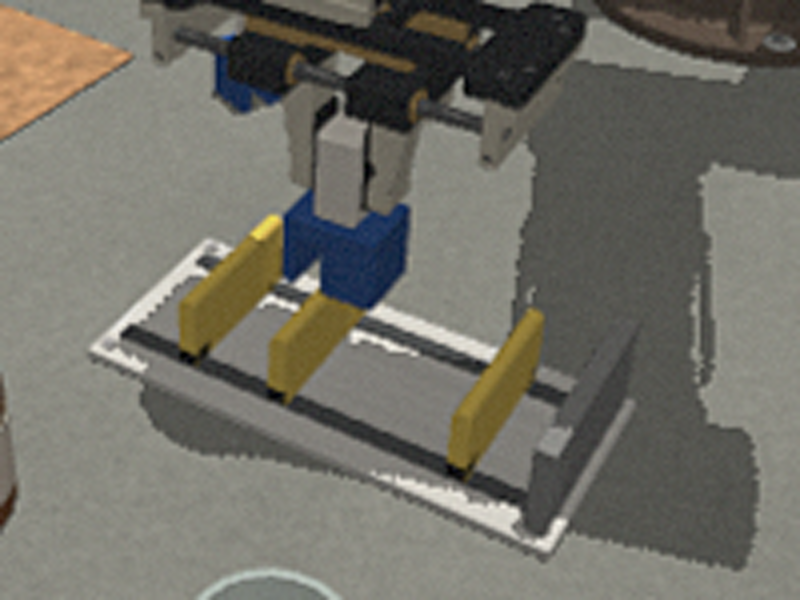

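Divider 1 measures at rack y 37.4, against 37.5 from the contact position. Divider 2 sits under the slot, with the same appearance as at the first descent. I'll descend.

Request:
carry_out --series '[[[5,-0.4,0,0,0,0],[12,-0.4,0,0,0,0],[18,-0.4,0,0,0,0],[24,-0.4,0,0,0,0],[30,-0.4,0,0,0,0],[36,-0.4,0,0,0,0],[42,-0.4,0,0,0,0],[42,-0.4,0,0,0,0]]]'

```text
clock: 16.95
tool_pos: [0.5535, 0.0815, 0.0786]
orientation: [135.6, 89.9, 149.5]
force: [1.0, -0.0, -0.9]
opening: 0.0243
```

```bash
python3 - <<'E'
from meas import *
st()
E
```

```text
t 16.95 p [553.48  81.5   78.63] rack y -52.88 x 556.94 Fy -0.23 Fx 0.94 Fz -0.86 M [ 0.06 -0.13  0.  ] psi 13.85 0.024270380629211358
```

Request:
carry_out --series '[[[0,2,0,0,0,0],[0,6,0,0,0,0],[0,10,0,0,0,0],[0,14,0,0,0,0],[0,18,0,0,0,0],[0,22,0,0,0,0],[0,26,0,0,0,0],[0,30,0,0,0,0],[0,34,0,0,0,0],[0,36,0,0,0,0]]]'

```text
clock: 18.2
tool_pos: [0.5455, 0.1156, 0.0794]
orientation: [-153.7, 90.0, -139.8]
force: [3.6, -7.3, -4.5]
opening: 0.0238
```

```bash
python3 - <<'E'
from meas import *
st()
E
```

```text
t 18.20 p [545.48 115.57  79.37] rack y -17.88 x 557.30 Fy -7.97 Fx 1.77 Fz -4.46 M [-2.91 -1.89 -0.1 ] psi 13.86 0.023775569274164143
```

Request:
carry_out --series '[[[0,3,0,0,0,0],[0,6,0,0,0,0],[0,9,0,0,0,0],[0,12,0,0,0,0],[0,15,0,0,0,0],[0,17,0,0,0,0],[0,19,0,0,0,0],[0,20,0,0,0,0],[0,21,0,0,0,0]]]'

```text
clock: 19.32
tool_pos: [0.5405, 0.1358, 0.0794]
orientation: [-149.8, 90.0, -136.0]
force: [4.5, -7.1, -5.2]
opening: 0.024
```

```bash
python3 - <<'E'
from meas import *
st()
s=snapshot('wrist'); cv2.imwrite('pics/w11.png',cv2.resize(s['color'][90:240,180:380,::-1],None,fx=4,fy=4,interpolation=cv2.INTER_CUBIC))
E
```

```text
t 19.32 p [540.49 135.79  79.38] rack y 2.95 x 557.28 Fy -8.03 Fx 2.71 Fz -5.22 M [-2.89 -2.03 -0.13] psi 13.85 0.023984813193288955
```

View pics/w11.png

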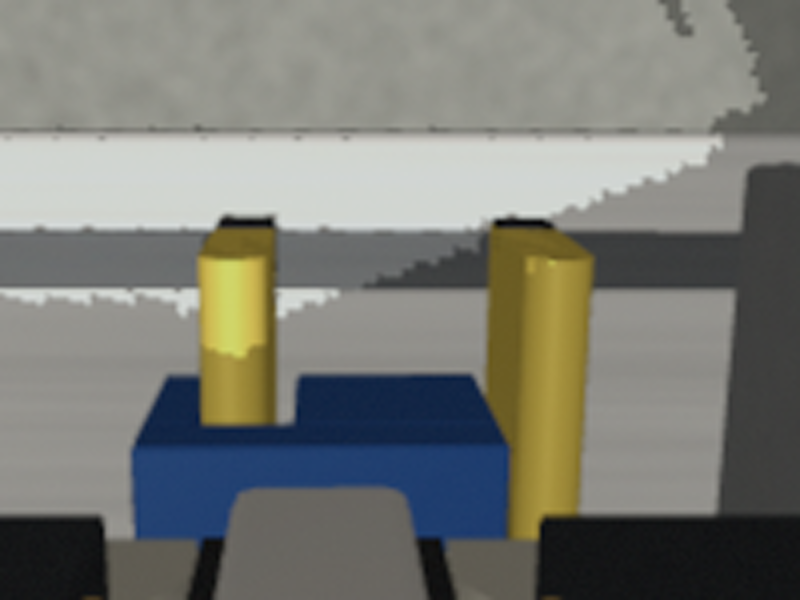

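Request:
carry_out --series '[[[0,0.5,0,0,0,0],[0,1,0,0,0,0],[0,1.5,0,0,0,0],[0,2,0,0,0,0],[0,2.4,0,0,0,0],[0,2.8,0,0,0,0]]]'

```text
clock: 20.12
tool_pos: [0.5398, 0.1385, 0.0794]
orientation: [-147.8, 90.0, -133.9]
force: [4.1, -7.5, -4.9]
opening: 0.024
```

```bash
cat >> meas.py <<'E'
def fm(psi=13.8):
    R0,p0,o=cur(); ex,ey=frame(psi); m=o['moment'][:2]@ex
    print('y %.2f Fy %.2f Fest(M) %.2f'%(p0[:2]@ey*1000,o['force'][:2]@ey,(m-.01)/.41))
E
python3 -c "
from meas import *
fm()"
```

```text
y 5.72 Fy -8.27 Fest(M) -7.95
```

Request:
carry_out --series '[[[0,0.2,0,0,0,0],[0,0.4,0,0,0,0]]]'

```text
clock: 20.38
tool_pos: [0.5397, 0.1389, 0.0794]
orientation: [-149.9, 90.0, -136.0]
force: [4.5, -6.9, -4.6]
opening: 0.0238
```

```bash
python3 -c "
from meas import *
fm()"
```

```text
y 6.15 Fy -7.79 Fest(M) -7.99
```

Request:
carry_out --series '[[[0,0.15,0,0,0,0],[0,0.3,0,0,0,0]]]'

```text
clock: 20.62
tool_pos: [0.5397, 0.1391, 0.0794]
orientation: [-146.4, 90.0, -132.5]
force: [4.7, -7.7, -5.1]
opening: 0.0235
```

```bash
python3 -c "
from meas import *
fm()"
```

```text
y 6.39 Fy -8.64 Fest(M) -8.68
```

Request:
carry_out --series '[[[0,0.15,0,0,0,0],[0,0.3,0,0,0,0]]]'

```text
clock: 20.88
tool_pos: [0.5396, 0.1392, 0.0794]
orientation: [-131.2, 90.0, -117.4]
force: [5.3, -9.0, -4.8]
opening: 0.024
```

```bash
python3 -c "
from meas import *
fm()"
```

```text
y 6.45 Fy -10.05 Fest(M) -9.78
```

Request:
carry_out --series '[[[0,0.2,0,0,0,0],[0,0.4,0,0,0,0],[0,0.4,0,0,0,0],[0,0.4,0,0,0,0]]]'

```text
clock: 21.38
tool_pos: [0.5395, 0.1392, 0.0794]
orientation: [-130.6, 89.9, -116.7]
force: [5.7, -9.6, -4.9]
opening: 0.0237
```

```bash
python3 -c "
from meas import *
fm()"
```

```text
y 6.54 Fy -10.65 Fest(M) -10.92
```

Request:
carry_out --series '[[[0,0.2,0,0,0,0],[0,0.4,0,0,0,0],[0,0.4,0,0,0,0],[0,0.4,0,0,0,0],[0,0.4,0,0,0,0]]]'

```text
clock: 22.0
tool_pos: [0.5394, 0.1393, 0.0795]
orientation: [-125.0, 89.9, -111.1]
force: [6.1, -10.9, -4.6]
opening: 0.0237
```

```bash
python3 -c "
from meas import *
fm();st()"
```

```text
y 6.62 Fy -12.08 Fest(M) -12.51
t 22.00 p [539.45 139.31  79.46] rack y 6.62 x 557.10 Fy -12.08 Fx 3.36 Fz -4.61 M [-4.63 -2.63 -0.15] psi 13.84 0.023737798419009835
```

Request:
carry_out --series '[[[0,-1,0,0,0,0],[0,-2,0,0,0,0],[0,-3,0,0,0,0],[0,-4,0,0,0,0],[0,-4,0,0,0,0]]]'

```text
clock: 22.62
tool_pos: [0.5401, 0.1379, 0.0794]
orientation: [85.5, 89.9, 99.3]
force: [-0.4, -0.8, -1.4]
opening: 0.0237
```

```bash
python3 -c "
from meas import *
fm();st()"
```

```text
y 5.10 Fy -0.72 Fest(M) -0.12
t 22.62 p [540.1  137.91  79.43] rack y 5.10 x 557.40 Fy -0.72 Fx -0.57 Fz -1.38 M [-0.01 -0.12 -0.01] psi 13.86 0.023709759324525875
```

Request:
carry_out --series '[[[-6,0,0,0,0,0],[-18,0,0,0,0,0],[-32,0,0,0,0,0],[-42,-5,0,0,0,0],[-45,-25,0,0,0,0],[-45,-50,0,0,0,0],[-45,-75,0,0,0,0],[-45,-98,0,0,0,0],[-43,-110,0,0,0,0],[-42,-113,0,0,0,0]]]'

```text
clock: 23.88
tool_pos: [0.567, 0.0268, 0.1208]
orientation: [116.6, 89.9, 130.4]
force: [-0.0, -0.2, -1.5]
opening: 0.0239
```

Request:
carry_out --series '[[[0,0,0,0,0,0],[0,0,0,0,0,0],[0,0,0,0,0,0]]]'

```text
clock: 24.25
tool_pos: [0.5671, 0.0284, 0.1212]
orientation: [91.9, 89.9, 105.8]
force: [0.1, 0.1, -2.6]
opening: 0.0239
```

```bash
python3 - <<'E'
from meas import *
st()
s=snapshot('wrist'); cv2.imwrite('pics/w12.png',s['color'][:,:,::-1]); run(s,13.8,cur()[1][:2])
E
```

```text
t 24.25 p [567.13  28.42 121.22] rack y -107.68 x 557.53 Fy 0.07 Fx 0.14 Fz -2.58 M [ 0.03 -0.17  0.03] psi 13.90 0.023930475418086947
col 244 n 57 centre y (L,R edge) mm ['-11.14 (-0.96deg)', '-12.19 (-0.31deg)'] x mid -18.30170457217706
col 389 n 60 centre y (L,R edge) mm ['101.27 (0.48deg)', '101.02 (0.06deg)'] x mid -24.29000861463304
col 446 n 60 centre y (L,R edge) mm ['145.22 (-5.80deg)', '145.15 (0.41deg)'] x mid -24.376730470117124
```

View pics/w12.png

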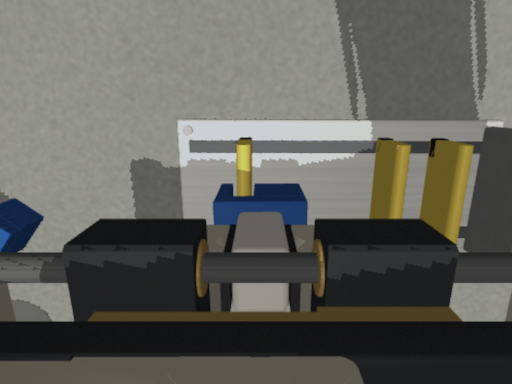

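Divider 1 to divider 2 measures 44.0 mm between centres, as wanted, and divider 3 is under the slot at (245,165). I'll descend.

Request:
carry_out --series '[[[5,-0.4,0,0,0,0],[12,-0.4,0,0,0,0],[18,-0.4,0,0,0,0],[24,-0.4,0,0,0,0],[30,-0.4,0,0,0,0],[36,-0.4,0,0,0,0],[42,-0.4,0,0,0,0],[42,-0.4,0,0,0,0]]]'

```text
clock: 25.3
tool_pos: [0.5668, 0.0274, 0.0786]
orientation: [131.7, 89.9, 145.6]
force: [-0.3, 0.1, -1.8]
opening: 0.0239
```

```bash
python3 - <<'E'
from meas import *
st()
E
```

```text
t 25.30 p [566.84  27.4   78.55] rack y -108.60 x 557.01 Fy 0.21 Fx -0.31 Fz -1.81 M [ 0.04 -0.23 -0.  ] psi 13.85 0.023852202064675303
```

Request:
carry_out --series '[[[0,2,0,0,0,0],[0,6,0,0,0,0],[0,10,0,0,0,0],[0,14,0,0,0,0],[0,18,0,0,0,0],[0,22,0,0,0,0],[0,26,0,0,0,0],[0,30,0,0,0,0],[0,34,0,0,0,0],[0,38,0,0,0,0]]]'

```text
clock: 26.55
tool_pos: [0.5586, 0.0627, 0.0792]
orientation: [-116.5, 89.9, -102.7]
force: [6.5, -11.5, -6.8]
opening: 0.0237
```

```bash
python3 - <<'E'
from meas import *
st();fm()
E
```

```text
t 26.55 p [558.58  62.7   79.22] rack y -72.35 x 557.41 Fy -12.70 Fx 3.55 Fz -6.81 M [-4.49 -2.63 -0.15] psi 13.85 0.023733532272080436
y -72.35 Fy -12.70 Fest(M) -12.19
```

Request:
carry_out --series '[[[0,3,0,0,0,0],[0,6,0,0,0,0],[0,9,0,0,0,0],[0,12,0,0,0,0],[0,15,0,0,0,0],[0,18,0,0,0,0],[0,21,0,0,0,0],[0,24,0,0,0,0],[0,26,0,0,0,0],[0,28,0,0,0,0]]]'

```text
clock: 27.8
tool_pos: [0.5519, 0.0898, 0.0793]
orientation: [-118.7, 89.9, -104.8]
force: [6.4, -11.5, -6.9]
opening: 0.0242
```

```bash
python3 - <<'E'
from meas import *
st();fm()
s=snapshot('wrist'); cv2.imwrite('pics/w13.png',cv2.resize(s['color'][90:240,180:380,::-1],None,fx=4,fy=4,interpolation=cv2.INTER_CUBIC))
E
```

```text
t 27.80 p [551.86  89.8   79.31] rack y -44.43 x 557.35 Fy -12.71 Fx 3.46 Fz -6.88 M [-4.4  -2.67 -0.14] psi 13.85 0.024167899511927007
y -44.43 Fy -12.71 Fest(M) -12.01
```

View pics/w13.png

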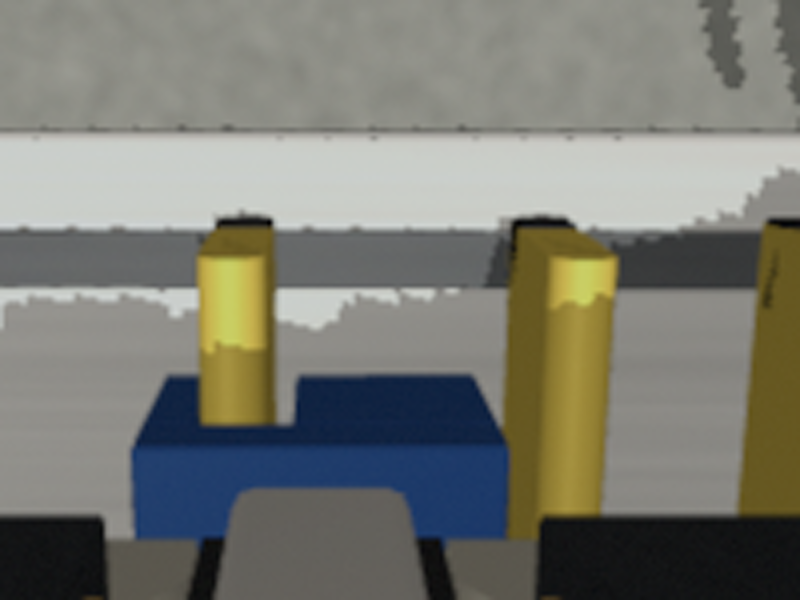

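Contact is expected at y = -37.5, 6.9 mm on. I'll go 6 mm, then creep.

Request:
carry_out --series '[[[0,1,0,0,0,0],[0,2,0,0,0,0],[0,3,0,0,0,0],[0,4,0,0,0,0],[0,5,0,0,0,0],[0,5.6,0,0,0,0],[0,6,0,0,0,0]]]'

```text
clock: 28.72
tool_pos: [0.5504, 0.0956, 0.0793]
orientation: [-119.5, 89.9, -105.7]
force: [7.4, -10.7, -6.4]
opening: 0.0241
```

```bash
python3 -c "
from meas import *
fm()"
```

```text
y -38.49 Fy -12.12 Fest(M) -12.02
```

Request:
carry_out --series '[[[0,0.2,0,0,0,0],[0,0.4,0,0,0,0]]]'

```text
clock: 28.98
tool_pos: [0.5504, 0.0959, 0.0793]
orientation: [-117.7, 89.9, -103.9]
force: [6.4, -11.4, -6.2]
opening: 0.0239
```

```bash
python3 -c "
from meas import *
fm()"
```

```text
y -38.12 Fy -12.59 Fest(M) -11.90
```

Request:
carry_out --series '[[[0,0.2,0,0,0,0],[0,0.4,0,0,0,0]]]'

```text
clock: 29.22
tool_pos: [0.5502, 0.0963, 0.0793]
orientation: [-118.6, 89.9, -104.8]
force: [6.7, -11.6, -6.5]
opening: 0.024
```

```bash
python3 -c "
from meas import *
fm()"
```

```text
y -37.72 Fy -12.84 Fest(M) -11.95
```

Request:
carry_out --series '[[[0,0.2,0,0,0,0],[0,0.4,0,0,0,0]]]'

```text
clock: 29.48
tool_pos: [0.5502, 0.0966, 0.0793]
orientation: [-117.9, 89.9, -104.1]
force: [6.7, -12.2, -6.9]
opening: 0.0237
```

```bash
python3 -c "
from meas import *
fm()"
```

```text
y -37.44 Fy -13.50 Fest(M) -13.21
```

Request:
carry_out --series '[[[0,0.2,0,0,0,0],[0,0.4,0,0,0,0]]]'

```text
clock: 29.72
tool_pos: [0.5501, 0.0966, 0.0793]
orientation: [-118.7, 89.9, -104.8]
force: [7.0, -14.1, -5.5]
opening: 0.0236
```

```bash
python3 -c "
from meas import *
fm()"
```

```text
y -37.36 Fy -15.41 Fest(M) -14.70
```

Request:
carry_out --series '[[[0,0.2,0,0,0,0],[0,0.4,0,0,0,0],[0,0.6,0,0,0,0],[0,0.6,0,0,0,0],[0,0.6,0,0,0,0],[0,0.6,0,0,0,0]]]'

```text
clock: 30.48
tool_pos: [0.5499, 0.0967, 0.0794]
orientation: [-116.7, 89.9, -102.9]
force: [8.2, -15.5, -6.2]
opening: 0.0238
```

```bash
python3 -c "
from meas import *
fm()"
```

```text
y -37.25 Fy -17.06 Fest(M) -16.65
```

Request:
carry_out --series '[[[0,-1,0,0,0,0],[0,-2,0,0,0,0],[0,-3,0,0,0,0],[0,-4,0,0,0,0],[0,-4.7,0,0,0,0],[0,-4.7,0,0,0,0]]]'

```text
clock: 31.22
tool_pos: [0.5506, 0.0953, 0.0793]
orientation: [88.6, 89.9, 102.5]
force: [-0.6, 0.2, -2.3]
opening: 0.0239
```

```bash
python3 -c "
from meas import *
fm();st()"
```

```text
y -38.82 Fy 0.36 Fest(M) 0.06
t 31.23 p [550.58  95.27  79.32] rack y -38.82 x 557.41 Fy 0.36 Fx -0.53 Fz -2.32 M [ 0.06 -0.12  0.04] psi 13.87 0.023895235854143236
```

Free. Lift, and look at the three gaps from above.

Request:
carry_out --series '[[[-6,0,0,0,0,0],[-18,0,0,0,0,0],[-35,0,0,0,0,0],[-70,0,10,0,0,0],[-110,0,25,0,0,0],[-140,10,40,0,0,0],[-150,20,45,0,0,0],[-150,20,45,0,0,0],[-150,20,45,0,0,0]]]'

```text
clock: 32.35
tool_pos: [0.5883, 0.1246, 0.2277]
orientation: [156.9, 89.8, 170.8]
force: [-0.7, 0.4, -1.4]
opening: 0.0241
```

```bash
python3 - <<'E'
from meas import *
st()
R0,p0,o=cur()
s=snapshot('wrist'); cv2.imwrite('pics/w14.png',s['color'][:,:,::-1]); run(s,13.8,p0[:2])
q=np.array([.4942,-.3196]); 
print('to mat', rel(R0,p0,target_R(30),[*q,.20]))
E
```

```text
t 32.35 p [588.28 124.62 227.73] rack y -19.30 x 601.02 Fy 0.59 Fx -0.57 Fz -1.42 M [-0.   -0.11 -0.02] psi 13.86 0.024076773819483484
col 230 n 89 centre y (L,R edge) mm ['-30.25 (-0.17deg)', '-31.52 (0.03deg)'] x mid -38.11732649546285
col 272 n 89 centre y (L,R edge) mm ['13.26 (0.39deg)', '12.64 (0.40deg)'] x mid -41.50297828871563
col 313 n 89 centre y (L,R edge) mm ['57.43 (-0.08deg)', '56.50 (-0.04deg)'] x mid -41.56776116494187
to mat [  27.8  -408.77 -197.69  -16.14   -0.15   -0.09]
```

View pics/w14.png

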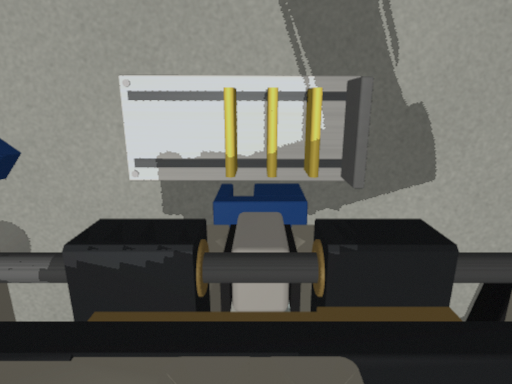

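Divider spacings measure 43.8 and 44.0 mm between centres, so all are set. Now back to the mat.

Request:
carry_out --series '[[[0,-30,-10,-2,0,0],[0,-75,-35,-4,0,0],[0,-125,-60,-6,0,0],[0,-175,-85,-8,0,0],[0,-225,-110,-10,0,0],[0,-275,-135,-12,0,0],[5,-325,-160,-14,0,0],[10,-370,-180,-15,0,0],[20,-400,-194,-16,0,0],[28,-408,-198,-16,0,0]]]'

```text
clock: 33.65
tool_pos: [0.4933, -0.3202, 0.1991]
orientation: [114.7, 89.8, 144.4]
force: [-1.0, 0.2, -1.8]
opening: 0.0234
```

Request:
carry_out --series '[[[0,0,0,0,0,0],[0,0,0,0,0,0],[0,0,0,0,0,0]]]'

```text
clock: 34.02
tool_pos: [0.4955, -0.3177, 0.2012]
orientation: [45.6, 89.9, 75.5]
force: [0.4, -0.3, -2.3]
opening: 0.024
```

```bash
python3 - <<'E'
from meas import *
st()
R0,p0,o=cur()
s=snapshot('wrist'); cv2.imwrite('pics/w15.png',s['color'][:,:,::-1])
print(rel(R0,p0,target_R(30),[.494,-.319,.0565]))
E
```

```text
t 34.02 p [ 495.53 -317.73  201.24] rack y -426.76 x 405.43 Fy -0.35 Fx 0.35 Fz -2.26 M [ 0.03 -0.2  -0.05] psi 29.93 0.024004926938106585
[144.74  -0.46  -2.07  -0.07   0.05  -0.05]
```

View pics/w15.png

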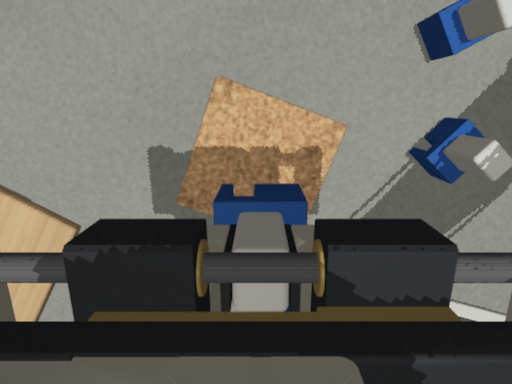

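Request:
carry_out --series '[[[30,0,-2,0,0,0],[65,0,-2,0,0,0],[95,0,-2,0,0,0],[115,0,-2,0,0,0],[128,0,-2,0,0,0],[136,0,-2,0,0,0],[140,0,-2,0,0,0],[142,0,-2,0,0,0],[142,0,-2,0,0,0]]]'

```text
clock: 35.2
tool_pos: [0.4934, -0.3194, 0.0591]
orientation: [58.9, 89.9, 88.7]
force: [-0.3, -0.4, -2.0]
opening: 0.0238
```

```bash
python3 -c "
from meas import *
st()"
```

```text
t 35.20 p [ 493.38 -319.43   59.06] rack y -427.90 x 402.94 Fy -0.31 Fx -0.42 Fz -1.97 M [ 0.04 -0.11 -0.03] psi 29.85 0.02377246281433936
```

Request:
carry_out --series '[[[0.7,0,0,0,0,0],[1.4,0,0,0,0,0],[2,0,0,0,0,0],[2.4,0,0,0,0,0]]]'

```text
clock: 35.7
tool_pos: [0.4931, -0.3193, 0.0563]
orientation: [83.7, 89.9, 113.5]
force: [-0.8, 0.5, -2.4]
opening: 0.0238
```

```bash
python3 -c "
from meas import *
st()"
```

```text
t 35.70 p [ 493.14 -319.32   56.28] rack y -427.73 x 402.73 Fy 0.67 Fx -0.69 Fz -2.36 M [ 0.02 -0.14  0.07] psi 29.85 0.023806474410475495
```

Request:
carry_out --series '[[[0.3,0,0,0,0,0],[0.6,0,0,0,0,0],[0.6,0,0,0,0,0]]]'

```text
clock: 36.08
tool_pos: [0.4932, -0.3193, 0.0562]
orientation: [77.1, 89.9, 107.0]
force: [-0.6, 2.2, 5.1]
opening: 0.0238
```

```bash
python3 -c "
from meas import *
st()"
```

```text
t 36.08 p [ 493.21 -319.34   56.15] rack y -427.77 x 402.80 Fy 2.26 Fx -0.07 Fz 5.05 M [ 0.9   0.65 -0.06] psi 29.86 0.02383539507599328
```

Standing (Fz +5 N). I'll ease off slightly, open, and let the fingers clear.

Request:
carry_out --hand -1 --series '[[[-0.3,0,0,0,0,0],[-0.3,0,0,0,0,0],[-0.3,0,0,0,0,0],[-0.3,0,0,0,0,0],[-0.3,0,0,0,0,0],[-0.3,0,0,0,0,0],[-0.3,0,0,0,0,0],[-0.3,0,0,0,0,0]]]'

```text
clock: 37.08
tool_pos: [0.4932, -0.3193, 0.056]
orientation: [81.3, 89.9, 111.2]
force: [-0.5, 0.5, 0.8]
opening: 0.0872
```

Request:
carry_out --series '[[[-5,0,0,0,0,0],[-20,0,0,0,0,0],[-45,0,0,0,0,0],[-80,0,0,0,0,0],[-120,0,0,0,0,0],[-150,0,0,0,0,0],[-180,0,0,0,0,0],[-190,0,0,0,0,0],[-190,0,0,0,0,0]]]'

```text
clock: 38.2
tool_pos: [0.4934, -0.3196, 0.2469]
orientation: [12.7, 89.9, 42.5]
force: [1.7, -0.1, -0.4]
opening: 0.0874
```

```bash
python3 - <<'E'
from meas import *
st()
s=snapshot('wrist'); cv2.imwrite('pics/w16.png',s['color'][:,:,::-1])
s=snapshot('scene'); cv2.imwrite('pics/s16.png',s['color'][:,:,::-1])
s=snapshot('top'); cv2.imwrite('pics/t16.png',s['color'][:,:,::-1])
E
```

```text
t 38.20 p [ 493.41 -319.57  246.94] rack y -428.04 x 402.94 Fy -0.46 Fx 1.66 Fz -0.44 M [ 0.04 -0.1   0.  ] psi 29.85 0.0873947772817019
```

View pics/w16.png

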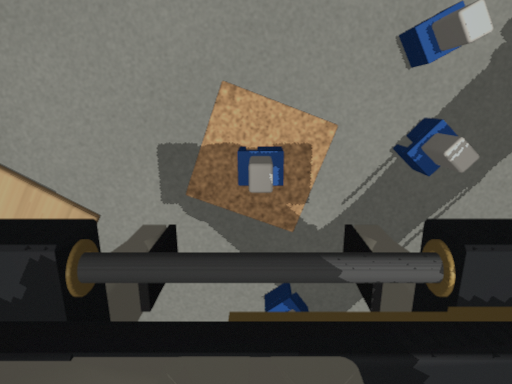

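View pics/s16.png

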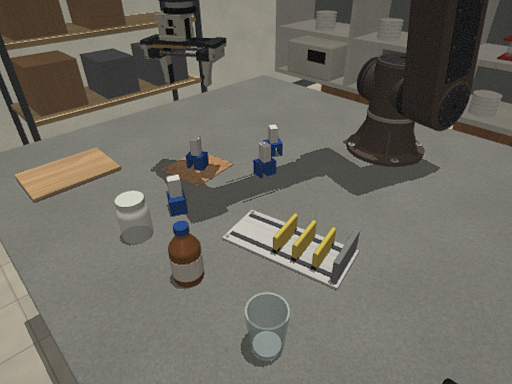

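The block stands upright on the mat at wrist pixel (260,170). The dividers are evenly spaced at scene pixels (287,232), (305,240) and (325,248). The bottle, jar and beaker are where they started. I'll hand in.

```bash
python3 -c "
from plant import close_job
print(close_job())"
```

```text
the job is handed in; nothing more can be done
None
```

I set all three dividers with the blue block and stood it back on the cork mat. The job was handed in with the clock at about 38 s of the 72 allowed. No verdict was reported.

- **First divider:** I hooked it and drew it until the nose pressed on the stop with roughly 5 N, then paused. I estimated that, like the other presses, from the wrist readings after subtracting the divider's own drag.
- **Second and third dividers:** the nose pressed with roughly 4.4 N on divider 1 and 4.7 N on divider 2. Neither of the dividers already set moved measurably.
- **Gaps:** the last wrist view put the spacings between divider centres at 43.8 mm and 44.0 mm, where 44 is wanted. I did not measure the gap at the stop directly afterwards. Divider 1 stayed at 37.4–37.5 mm along the rack, which matches the position from contact.
- **Block and glassware:** the block was set down within a few mm of the mat's centre, is upright in the wrist and scene views, and the gripper is clear. I judged the bottle, jar and beaker undisturbed by eye in the final scene view, without measuring them.

No check failed or disagreed. Edge measurements in the images carried about 1 mm of scatter.

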